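Prop the die cutter's guard and park the cutting die

TASK

The cutting die is still under the clear hinged guard of the die cutter: throw the guard right back, swing the red prop stay up until it stands on its stop, and let the guard down to rest against the stay. Then take the die out from under the propped guard and set it down flat in the empty blue tray, leaving the guard propped and everything else where it stands.

Things in the scene. Friction and masses are not known exactly. Their poses are not given: they have to be found in the camera images.
- cutter: Grey-green roller die cutter, fixed. Origin: centre of its bed, at table level; x runs along the bed from the near end to the drive housing, y across it towards the guard's hinge, z up. Base plate 280 x 260 mm. Drive housing x 145..250, y -110..130, 135 mm high (a loose thread cone stands on it).
- bed (a point): Centre of the white bed surface, 30 mm above the table; the bed spans cutter x -100..100, y -88..100 mm. End walls at x = +-101..113 rise to 82 mm above the table, hinge ears on them at y 99..125 to 95 mm; low walls, 45 mm high, at y -96..-88 (open side) and y 100..108
- guard (a joint): Angle (rad) of the clear, yellow-framed guard flap (0.4 kg) about its hinge: 0 = closed, level; grows as its free side rises; 1.57 upright; stops at 2.1, leaning back. Damped, but does not hold: left free it sinks shut below upright and falls back to the stop beyond. At rest on the raised stay it reads about 1.38
- guard_hinge (a point): Middle of the guard's hinge axis: cutter x 0, y 105, z 90 mm; the axis runs along cutter x. The plate is 5 mm thick, 228 mm along x, and spans 25 to 180 mm from the axis; between the hinge ends (x within +-100 mm) nothing lies closer than 25 mm to the axis
- guard_bar (a point): Middle of the guard's black round grab bar, 12 mm thick, 120 mm long parallel to the hinge, 225 mm from the hinge axis in the plane of the plate; closed it is level with the hinge, 90 mm above the table, beyond the cutter's open side. Clear slot between the bar and the plate's edge: 39 mm.
- stay (a joint): Angle of the red prop stay about its pivot, rad: 0 = stowed, lying level along cutter -x under the guard; grows as its tip rises; 1.57 = upright; stops at 1.72, leaning slightly to cutter +x. It turns freely, in the upright plane through cutter x: it falls back below upright and stays up on its stop beyond. 80 g.
- stay_pivot (a point): Pivot of the stay: at cutter x 78, y 68, z 70 mm; the axis runs along cutter y. The stay is a straight red rod 11 mm thick, ending 150 mm from the pivot in a black rubber ball (18 mm) that meets the underside of the guard's plate when raised. A bracket stands at cutter x 90..102, y 53..83, up to 74 mm
- stay_pin (a point): Middle of the free part of the stay's grip pin: a red round pin 10 mm thick, parallel to the pivot axis, 135 mm from the pivot, sticking out of the rod towards cutter -y (from the rod's side at y 62.5 to y 31 mm). This point: 135 mm from the pivot, 20 mm to cutter -y of the rod's middle; stowed, 70 mm above the table
- die: The cutting die: closed outline of upright steel strip with orange upper edge, 44 mm (its x) by 70 mm (its y), 32 mm high, clipped corners, two flat parallel 50 mm long sides 44 mm apart to grip; origin at the centre of its underside. About 0.25 kg (0.17 to 0.35). Stands on the white bed, its long side roughly across the bed.
- tray_empty: Empty blue tray, fixed, outside 105 mm (x) by 125 mm (y), 14 mm high, walls and floor 4 mm; origin at the centre of its underside. The die goes here, on its floor.
- tray_full: Identical blue tray, fixed, taken by the round die; the two trays may be either way round.
- round_die: Round steel die, ring 62 mm across, 32 mm high, standing in the other tray; origin at the centre of its underside. Leave alone.
- glue_jar: Jar, 60 mm across, 95 mm high, standing near the cutter's open side; origin at the centre of its underside. Leave alone.
- thread_spool: Orange spool, 48 mm across, 44 mm high, near the cutter's open side; origin at the centre of its underside. Leave alone.
- thread_cone: Blue thread cone, 60 mm across at its foot, 70 mm high, standing on the drive housing (top 205 mm above the table); origin at the centre of its underside. Leave alone.
- mallet: Hammer, 200 mm long, lying beyond the trays. Leave alone.
- oil_bottle: Small bottle, 48 mm across, 120 mm high, to the left of the cutter; origin at the centre of its underside. Leave alone.
- awl: Awl, 150 mm long, lying to the left of the cutter. Leave alone.
There are look-alikes about, which are no part of the job. What is shaped like the tray_empty but black or orange is not meant.

How it is judged:
By the outcome, as a careful person would: the job done as asked, in the order asked, and still so for the second after the job is handed in, with the robot touching nothing.
It also fails if it takes over 72 s, if anything falls off the work surface, if the arm or the gripper's body presses on something with over 40 N, if the wrist force passes 120 N, or if a joint passes its speed limit or range.

ROBOT

A 7-joint arm with a two-finger parallel gripper is mounted at the origin on the work surface. World frame = base frame: x ahead of the robot, y to its left, z up, the work surface at z = 0. Lengths are in m, angles in rad, forces in N, time in s.
With the tool pointing down it reaches from about 0.425 to 0.95 m from the base axis. Payload 4.7 kg.
Tool frame: the origin (TCP) lies on the centre line of the jaws, within the pads' length; the fingertips stand robot.nose_length ahead of it and the grasp point (between the pads) lies 8 mm behind it (robot.nose_length is the distance from the TCP to the fingertips, in m); z points along the fingers, y is the line along which they close (so a half turn about z gives the same grasp; the last joint's range is limited). The gripper opens to 85 mm and grips with 20 to 120 N. Pads are 22 mm wide; open, the fingers measure 114 mm over their backs; the gripper's body (76 mm by 85 mm) begins 54 mm behind the grasp point. The pads swing forward as they close: fully open they stand 13 mm farther back than shut.
Start: joints at [1.186, 0.469, -0.049, 1.532, 0.024, 1.141, -0.082], TCP at [0.235, -0.633, 0.207] pointing down, gripper open.
Joint ranges: [-2.59, 2.59], [-0.33, 1.99], [-1.39, 1.29], [0.1, 2.45], [-1.04, 4.18], [0.21, 1.99], [-2.66, 2.66]. Speed limits (rad/s): [2.57, 2.57, 3.14, 3.14, 3.14, 3.14, 3.14].

INTERFACE

Orientations are given as [roll, pitch, yaw] about the fixed x, y, z axes, in that order (R = Rz(yaw) Ry(pitch) Rx(roll)).
In Python, from plant import robot gives the robot as it stands. Calls block until the motion is done:
- robot.goto(position, orientation): joint-space move of the TCP to a pose.
- robot.move_straight(position, vel=0.15, attitude=None, contact_N=None): straight line of the TCP; attitude=None keeps the orientation; vel is the mean speed in m/s. With contact_N (N) it stops when the force on the tool has changed by that much, and returns True; else False.
- robot.move_joints(angles): joint-space move.
- robot.grip(opening, strength=None): opening from 0.0 (shut) to 1.0 (fully open); strength is the grip in N (None keeps the last); returns when the fingers have stopped.
- robot.sleep(seconds).
- robot.inverse_kinematics(position, orientation): joint angles nearest the present ones, or None.
- robot.sense(): the state.
- robot.grab_frame(name): name is "scene" or "top" or "wrist"; returns a dict with "image" (400x640x3 uint8, red, green, blue), "range_z" (400x640 float32, m along the optical axis (not along the pixel's ray), 0 where there is no reading), "fx", "fy", "cx", "cy" (pixels), "R" (3x3) and "t" (3): a world point X has camera coordinates R X + t. Camera axes: x right, y down, z forward; pixel columns grow to the right and rows downward; lengths in m; the calibration is good to about 2 mm. A picture is of the moment at which its call begins.
A pose or a line that the arm cannot do raises robot.IKError and nothing moves.
- robot.close_job(): hands the job in; it is judged then, once.
The state is a dict: "t": time; "joint_pos": joint angles; "joint_velocities": joint speeds; "effort": joint torques, N m; "tcp_pos": TCP position; "tcp_rot": TCP orientation; "wrist_force": force on the tool from outside, world axes, zero at the start; "torque": the same for the moment, N m; "opening": opening from 0.0 (shut) to 1.0 (fully open); "gripper_force": force on a finger pad.
Only numpy, scipy, OpenCV 4.12 (cv2) and the standard library are available. Lean on these libraries where they do the work, as an engineer would, in place of code of your own. Each camera call takes 0.05 s, during which the arm holds its last target. There are 200 camera calls.

## Working session

There is one attempt and no reset: what is moved stays moved. The work goes in short steps, each a Python script; the robot and the scene stay as the last script left them, time stands still between calls to the robot, and variables do not carry over. Pictures are saved under pics/ and viewed, at most 10 in all, crops included, and the job is handed in when it is done.

```bash
mkdir -p pics; ls; python3 - <<'E'
from plant import robot
import cv2,numpy as np
for n in("scene","top"):
    f=robot.grab_frame(n); cv2.imwrite(f"pics/{n}0.png",f["image"][:,:,::-1]); np.savez(f"{n}0.npz",**f)
    print(n,f["fx"],f["cx"],f["cy"],f["R"].tolist(),f["t"])
print(robot.sense(),robot.nose_length)
E
```

```text
pics
scene 404.6279246834111 321.19195115722823 203.54811489400177 [[0.8799571550104645, 0.47498470153339145, -0.008058452402556251], [0.31151571146065826, -0.5897551732090112, -0.7450817385940746], [-0.3586549412165531, 0.6531296724100385, -0.6669244816008081]] [-0.40710901 -0.11013939  1.65421646]
top 452.0081636544171 328.9505611866957 201.31138394136866 [[-0.025095391746768222, -0.9996202910327057, 0.011379590008649704], [-0.9962430279267634, 0.024063564572485308, -0.08319119044333682], [0.08288576850334407, -0.01342455272083786, -0.9964686300952256]] [-0.06365938  0.49656556  1.68505894]
{'t': 0.1, 'joint_pos': array([ 1.1861235 ,  0.46933369, -0.04861781,  1.5335633 ,  0.024106  ,
        1.14098919, -0.08229735]), 'joint_velocities': array([ 0.0011608 , -0.00248198,  0.00140188, -0.00251994,  0.00025166,
        0.00140925, -0.00126017]), 'effort': array([ 9.18317601e-04, -5.11520720e+01, -4.69995628e-02, -2.38392162e+01,
        1.07301999e-02,  4.39731579e-03, -1.54232833e-05]), 'tcp_pos': array([ 0.2349419 , -0.63219819,  0.20618946]), 'tcp_rot': array([-3.13988581e+00,  5.38559469e-05,  3.55827196e-01]), 'wrist_force': array([-0.05420029,  0.45621481, -0.54075254]), 'torque': array([ 0.00860676, -0.05414943,  0.01084482]), 'gripper_force': 0.0, 'opening': 0.9998952248580318} 0.011
```

View pics/scene0.png

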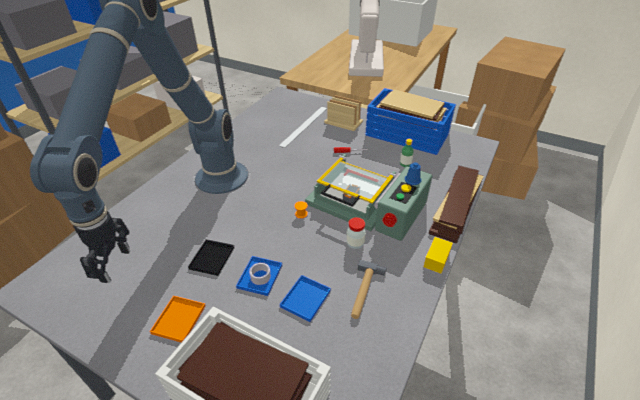

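View pics/top0.png

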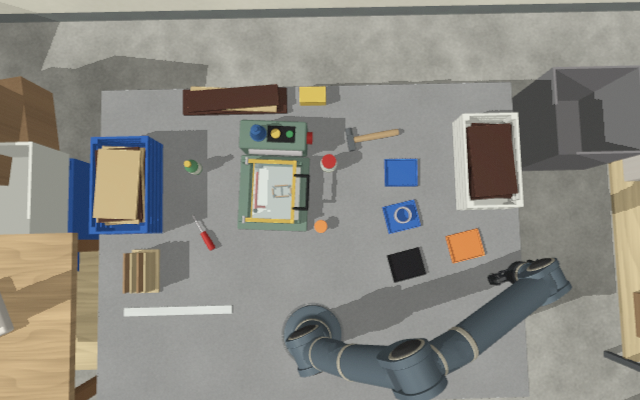

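```bash
cat > h.py <<'E'
import numpy as np,cv2
def pts(f):
    z=f["range_z"];v,u=np.mgrid[:400,:640]
    c=np.stack([(u-f["cx"])/f["fx"]*z,(v-f["cy"])/f["fy"]*z,z],-1)
    return (c-f["t"])@f["R"]      # R^T (c-t)
def onplane(f,uv,h):
    uv=np.atleast_2d(uv).astype(float)
    d=np.c_[(uv[:,0]-f["cx"])/f["fx"],(uv[:,1]-f["cy"])/f["fy"],np.ones(len(uv))]@f["R"]
    o=-f["R"].T@f["t"]
    return o+d*((h-o[2])/d[:,2])[:,None]
def rect(xy):
    return cv2.minAreaRect((np.asarray(xy)[:,:2]*1000).astype(np.float32))
E
python3 - <<'E'
from h import *
f=dict(np.load("top0.npz")); P=pts(f); hsv=cv2.cvtColor(f["image"],cv2.COLOR_RGB2HSV)
V,U=np.mgrid[:400,:640]
def box(u0,u1,v0,v1): return (U>=u0)&(U<u1)&(V>=v0)&(V<v1)
m=box(230,318,112,165)&(abs(P[...,2]-.135)<.012); print("housing",rect(P[m]),m.sum())
y=cv2.inRange(hsv,(20,120,120),(35,255,255))>0
m=y&box(235,318,150,228)&(P[...,2]<.12); print("frame",rect(P[m]),m.sum(),np.median(P[m][:,2]))
m=y&box(235,318,150,228); print("frame plane",rect(onplane(f,np.c_[U[m],V[m]],.09)))
b=cv2.inRange(hsv,(100,120,80),(125,255,255))>0
for n,bb in(("empty",(380,425,155,192)),("full",(380,425,195,235))):
    m=b&box(*bb); print(n,rect(onplane(f,np.c_[U[m],V[m]],.014)),m.sum(), rect(P[m]))
k=(f["image"].max(-1)<50)&box(292,316,165,220); q=onplane(f,np.c_[U[k],V[k]],.09);print("bar",rect(q),q.mean(0),k.sum())
print("jar",onplane(f,(329,162),.095),"spool",onplane(f,(320,226),.044))
g=f["image"][100:240,225:435]; cv2.imwrite("pics/crop0.png",cv2.resize(g[:,:,::-1],None,fx=3.8,fy=3.8,interpolation=cv2.INTER_CUBIC))
E
```

```text
housing ((723.7073974609375, 123.07682800292969), (239.50637817382812, 116.66095733642578), 85.79930114746094) 1775
frame ((539.4143676757812, 135.1698455810547), (172.4613494873047, 239.8756866455078), 86.29742431640625) 499 0.093195851677963
frame plane ((533.3941650390625, 134.91229248046875), (172.91355895996094, 228.68824768066406), 85.92855072021484)
empty ((601.2003173828125, -353.38897705078125), (122.71455383300781, 100.18959045410156), 88.64013671875) 873 ((528.7582397460938, -220.0060577392578), (145.79116821289062, 461.85614013671875), 28.86644172668457)
full ((432.625244140625, -347.8796691894531), (103.55049896240234, 124.43852996826172), 12.058391571044922) 747 ((407.09246826171875, -231.21499633789062), (103.75984191894531, 371.2818908691406), 12.503169059753418)
bar ((527.3536376953125, 24.384084701538086), (49.249900817871094, 127.78203582763672), 87.19952392578125) [0.52344026 0.01276947 0.09      ] 116
jar [[ 0.63211049 -0.07865104  0.095     ]] spool [[ 0.40195852 -0.04009188  0.044     ]]
```

View pics/crop0.png

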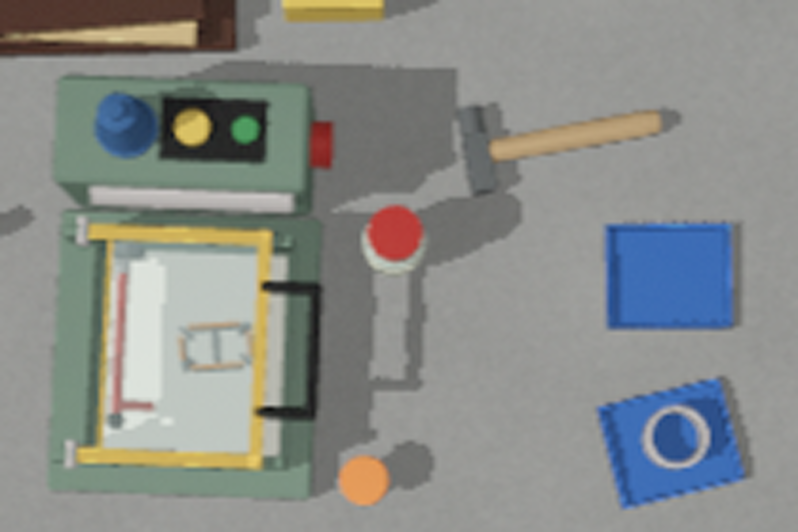

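```bash
cat >> h.py <<'E'
from scipy.spatial.transform import Rotation as Ro
import json
O=np.array([.5335,.1275]); YAW=np.radians(-4.07)
RC=Ro.from_euler('z',YAW).as_matrix()
def W(x,y,z): return RC@np.array([x,y,z])/1000+np.r_[O,0]
def att(tz,ty):  # cutter-frame tool z and y -> rpy
    tz=np.array(tz,float);tz/=np.linalg.norm(tz);ty=np.array(ty,float);ty/=np.linalg.norm(ty)
    return Ro.from_matrix(RC@np.c_[np.cross(ty,tz),ty,tz]).as_euler('xyz')
def tcp(p,tz,ahead=.008): # TCP so that the grasp point is at p
    tz=np.array(tz,float); return np.asarray(p)+ahead*RC@(tz/np.linalg.norm(tz))
def bar(th,r=225): return W(0,105-r*np.cos(th),90+r*np.sin(th))
def pin(a,y=46): return W(78-135*np.cos(a),y,70+135*np.sin(a))
E
python3 - <<'E'
from h import *
from plant import robot
for s in(1,-1):
  for tilt in(30,45,60):
    t=np.radians(tilt); tz=[0,np.sin(t),-np.cos(t)];ty=[0,s*np.cos(t),s*np.sin(t)]
    for th in(0,.8,1.57,2.1):
        q=robot.inverse_kinematics(tcp(bar(th),tz),att(tz,ty)); print(s,tilt,th,None if q is None else np.round(q,2))
for s in(1,-1):
    for a in(0,1,1.72):
        q=robot.inverse_kinematics(tcp(pin(a),[0,0,-1]),att([0,0,-1],[s,0,0])); print("pin",s,a,None if q is None else np.round(q,2))
E
```

```text
1 30 0 [ 0.85  0.62 -0.85  1.98 -0.11  0.75  1.68]
1 30 0.8 [ 0.81  0.36 -0.91  1.86 -0.28  1.    1.59]
1 30 1.57 [ 0.59  0.34 -1.01  1.75 -0.22  0.98  1.25]
1 30 2.1 [ 0.21  0.38 -0.79  1.73 -0.22  0.86  1.11]
1 45 0 [ 0.92  0.71 -0.8   1.96 -0.4   0.82  2.03]
1 45 0.8 [ 0.89  0.44 -0.87  1.89 -0.54  1.02  1.87]
1 45 1.57 [ 0.68  0.37 -0.97  1.84 -0.58  0.92  1.6 ]
1 45 2.1 [ 0.45  0.45 -0.98  1.83 -0.49  0.71  1.42]
1 60 0 [ 1.02  0.88 -0.84  1.93 -0.5   0.91  2.19]
1 60 0.8 [ 0.96  0.57 -0.89  1.92 -0.72  1.06  2.08]
1 60 1.57 [ 0.7   0.42 -0.88  1.92 -0.92  0.95  1.96]
1 60 2.1 [ 0.64  0.63 -1.16  1.92 -0.72  0.59  1.74]
-1 30 0 [ 0.48  0.48 -0.34  2.   -0.52  0.81 -1.09]
-1 30 0.8 [ 0.41  0.26 -0.39  1.88 -0.49  1.06 -1.36]
-1 30 1.57 [ 0.34  0.25 -0.66  1.76 -0.39  1.01 -1.75]
-1 30 2.1 [ 0.19  0.37 -0.77  1.73 -0.23  0.86 -2.02]
-1 45 0 [ 0.59  0.59 -0.34  1.98 -0.74  0.95 -0.81]
-1 45 0.8 [ 0.48  0.33 -0.33  1.91 -0.76  1.14 -1.07]
-1 45 1.57 [ 0.35  0.26 -0.53  1.86 -0.77  1.01 -1.38]
-1 45 2.1 [ 0.25  0.36 -0.69  1.84 -0.7   0.78 -1.55]
-1 60 0 [ 0.67  0.72 -0.33  1.95 -0.87  1.11 -0.61]
-1 60 0.8 [ 0.54  0.43 -0.3   1.94 -0.96  1.26 -0.85]
-1 60 1.57 [ 0.51  0.35 -0.62  1.93 -1.03  1.04 -1.09]
-1 60 2.1 [ 0.54  0.53 -0.98  1.92 -0.92  0.68 -1.24]
pin 1 0 [ 0.37  0.65 -1.08  2.01  0.72  0.93 -1.17]
pin 1 1 [ 0.39  0.54 -1.06  1.79  0.52  1.13 -0.92]
pin 1 1.72 [ 0.26  0.6  -0.87  1.56  0.48  1.21 -0.77]
pin -1 0 [ 0.42  0.71 -1.18  2.01  0.81  0.99  1.9 ]
pin -1 1 [ 0.44  0.6  -1.17  1.78  0.6   1.17  2.15]
pin -1 1.72 [ 0.4   0.74 -1.18  1.55  0.69  1.33  2.21]
```

```bash
cat >> h.py <<'E'
T=np.radians(45); TZ=[0,np.sin(T),-np.cos(T)]; TY=[0,-np.cos(T),-np.sin(T)]; AB=att(TZ,TY)
E
python3 - <<'E'
from h import *
from plant import robot
robot.grip(.4)
p=tcp(bar(0),TZ,-.12)
robot.goto(p+[0,-.03,.08],AB); 
f=robot.grab_frame("wrist"); np.savez("w1.npz",**f); cv2.imwrite("pics/w1.png",f["image"][:,:,::-1])
s=robot.sense();print(s["t"],s["tcp_pos"],p,s["opening"])
d=f["R"]@np.array([W(0,-120,90),W(-60,-120,90),W(60,-120,90)]).T+f["t"][:,None]; print((d[:2]/d[2]*f["fx"]).T+[f["cx"],f["cy"]])
E
```

```text
2.75 [ 0.51888459 -0.10794702  0.25472397] [ 0.51896054 -0.07683619  0.17485281] 0.4023891951531522
[[346.68401118 172.32751417]
 [345.39835776 215.36218234]
 [348.10925706 124.62026895]]
```

View pics/w1.png

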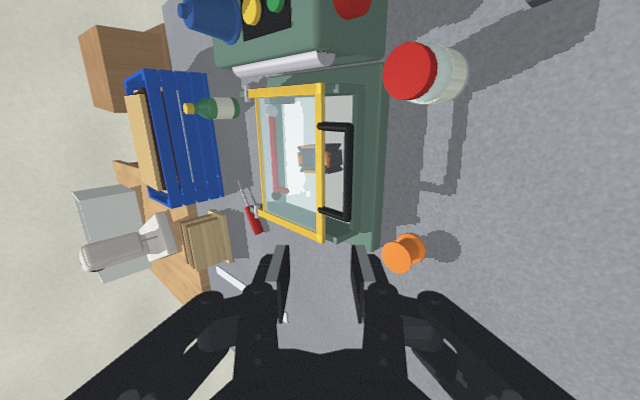

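```bash
sed -i 's/^O=.*/O=np.array([.5325,.1262]); YAW=np.radians(-4.07)/;' h.py
python3 - <<'E'
from h import *
from plant import robot
robot.move_straight(tcp(bar(0),TZ,-.10),vel=.25)
print(robot.move_straight(tcp(bar(0),TZ),vel=.12,contact_N=15)); print(robot.sense()["wrist_force"])
robot.grip(.27)
print(robot.sense()["wrist_force"],robot.sense()["opening"],robot.sense()["tcp_pos"])
for th in np.arange(.25,2.06,.25):
    robot.move_straight(tcp(bar(th),TZ),vel=.2); s=robot.sense(); print(round(th,2),s["t"],np.round(s["wrist_force"],1))
f=robot.grab_frame("scene"); np.savez("s2.npz",**f); cv2.imwrite("pics/s2.png",cv2.resize(f["image"][90:290,230:490,::-1],None,fx=3,fy=3))
E
```

```text
False
[ 0.1965725  -1.05001568 -0.40459282]
[0.10381162 0.31736428 0.72274262] 0.2710408423140039 [0.52461303 0.01166009 0.0845889 ]
0.25 5.0667 [-0.5  0.3  0.1]
0.5 5.5 [-0.2  0.  -0.2]
0.75 5.9333 [-0.8 -1.4 -0. ]
1.0 6.3667 [-0.2 -0.3 -0.1]
1.25 6.8 [ 0.4 -0.3 -0.8]
1.5 7.2333 [-0.5  0.1 -0.4]
1.75 7.6667 [ 0.3 -1.1 -0.5]
2.0 8.1 [ 0.1 -0.4  0. ]
```

View pics/s2.png

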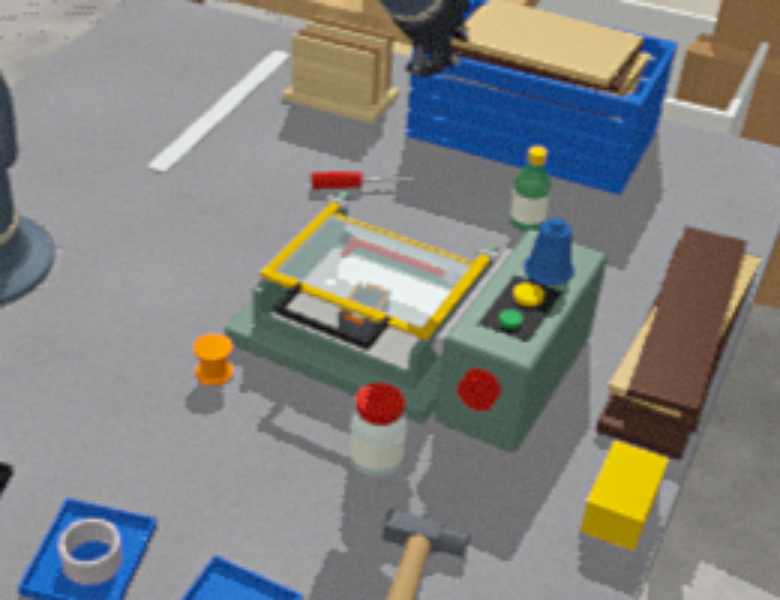

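The guard stayed shut: the bar slipped past the fingertips. I'll go deeper with a flatter tool.

```bash
sed -i 's/^T=np.radians(45)/T=np.radians(60)/' h.py
cat >> h.py <<'E'
def cage(th,ahead=.023): return tcp(bar(th),TZ,ahead)
def yellow_up(robot):
    f=robot.grab_frame("top"); hsv=cv2.cvtColor(f["image"],cv2.COLOR_RGB2HSV); P=pts(f)
    m=(cv2.inRange(hsv,(20,120,120),(35,255,255))>0); m[:150]=0;m[235:]=0;m[:,:200]=0;m[:,320:]=0
    return np.round(np.percentile(P[m],[2,50,98],axis=0)[:,1:],3).tolist()
E
python3 - <<'E'
from h import *
from plant import robot
robot.grip(.42)
robot.goto(tcp(bar(0),TZ,-.10)+[0,-.02,.06],AB)
robot.move_straight(cage(0,-.08),vel=.3)
print(robot.move_straight(cage(0),vel=.12,contact_N=12)); print(robot.sense()["tcp_pos"],cage(0))
robot.grip(.27)
for th in(.25,.5):
    robot.move_straight(cage(th),vel=.15); s=robot.sense(); print(th,s["t"],np.round(s["wrist_force"],1))
print(yellow_up(robot))
f=robot.grab_frame("wrist"); cv2.imwrite("pics/w3.png",f["image"][:,:,::-1])
E
```

```text
False
[0.52593162 0.02535888 0.07861455] [0.5253967  0.02637098 0.0785    ]
0.25 12.3083 [-0.9 -5.3 -0.7]
0.5 12.8333 [ -6.  -15.7   5.4]
[[0.062, 0.095], [0.108, 0.15], [0.218, 0.176]]
```

View pics/w3.png

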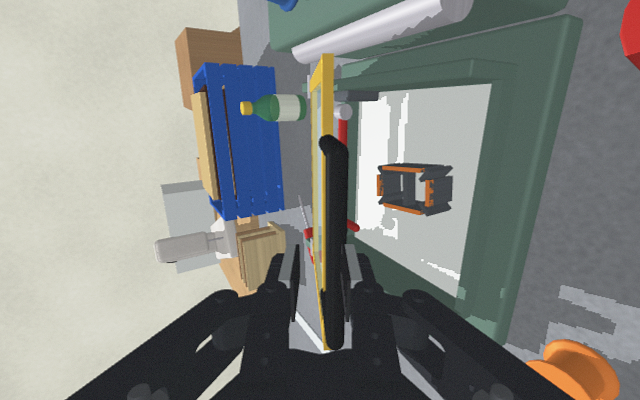

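```bash

python3 - <<'E'
from h import *
from plant import robot
robot.move_straight(cage(.5,.014),vel=.1); print(np.round(robot.sense()["wrist_force"],1))
for th in(.75,1.0,1.25,1.5,1.75,2.0):
    robot.move_straight(cage(th,.014),vel=.2); s=robot.sense(); print(th,s["t"],np.round(s["wrist_force"],1))
    if np.linalg.norm(s["wrist_force"])>30: break
print(yellow_up(robot))
E
```

```text
[-0.9 -0.1 -0.6]
0.75 13.6167 [ 0.   0.6 -0.6]
1.0 14.05 [ 0.6 -0.5 -0.8]
1.25 14.4833 [-0.2 -0.3  0.4]
1.5 14.9167 [ 0.3 -1.2  0.5]
1.75 15.35 [ 0.5 -0.  -0.7]
2.0 15.7833 [-0.4 -0.5 -0. ]
[[0.045, 0.083], [0.157, 0.093], [0.222, 0.101]]
```

```bash

python3 - <<'E'
from h import *
from plant import robot
f=robot.grab_frame("wrist"); P=pts(f); s=robot.sense(); R=Ro.from_euler('xyz',s["tcp_rot"]).as_matrix()
L=(P-s["tcp_pos"])@R*1000; np.save("L.npy",L)
print("cam in tool",(-f["R"].T@f["t"]-s["tcp_pos"])@R, f["fx"])
m=(f["range_z"]>0)&(abs(L[...,0])<25)&(abs(L[...,2])<80)&(abs(L[...,1])<60)
q=L[m]; print(len(q))
for z in range(-80,40,8):
    k=q[(q[:,2]>=z)&(q[:,2]<z+8)]
    if len(k): print(z,len(k),"y+",np.round(np.percentile(k[k[:,1]>0,1],[2,98]),0) if (k[:,1]>0).any() else "", "y-",np.round(np.percentile(k[k[:,1]<0,1],[2,98]),0) if (k[:,1]<0).any() else "","x",np.round(np.percentile(k[:,0],[2,98]),0))
print(robot.sense()["opening"],s["tcp_pos"],cage(2.0,.014))
E
```

```text
cam in tool [ 8.15123556e-02 -1.33068419e-05 -1.64857366e-01] 285.9964077400838
9400
-80 5019 y+ [13. 45.] y- [-46. -13.] x [-11.  13.]
-72 1584 y+ [13. 41.] y- [-42. -13.] x [-7. 13.]
-64 826 y+ [11. 23.] y- [-23. -12.] x [-11.  11.]
-56 620 y+ [11. 25.] y- [-25. -12.] x [-10.  11.]
-48 579 y+ [11. 25.] y- [-25. -12.] x [-10.  11.]
-40 493 y+ [11. 24.] y- [-25. -12.] x [-10.  11.]
-32 262 y+ [11. 23.] y- [-24. -12.] x [-10.  11.]
-24 17 y+ [11. 11.] y- [-12. -12.] x [-5.  1.]
0.2682039306176541 [0.54888184 0.33433623 0.28713837] [0.54745854 0.33642588 0.28759192]
```

Range data show the fingertips about 24 mm behind the reported TCP (at opening 0.27), which accounts for both misses. I'll build that offset in.

```bash

cat >> h.py <<'E'
def cage(th,ahead=.046): return tcp(bar(th),TZ,ahead)
def tips(robot):
    f=robot.grab_frame("wrist"); P=pts(f); s=robot.sense(); R=Ro.from_euler('xyz',s["tcp_rot"]).as_matrix()
    L=(P-s["tcp_pos"])@R*1000; m=(f["range_z"]>0)&(abs(L[...,0])<12)&(abs(L[...,2])<90)&(abs(L[...,1])<60)
    return np.percentile(L[m][:,2],99)
E
python3 - <<'E'
from h import *
from plant import robot
robot.grip(.42)
robot.goto(cage(0,-.10)+[0,-.02,.06],AB)
print("tip",tips(robot),robot.sense()["opening"])
robot.move_straight(cage(0,-.05),vel=.3)
print(robot.move_straight(cage(0),vel=.12,contact_N=12)); print(robot.sense()["tcp_pos"],cage(0))
robot.grip(.3)
for th in(.25,.5,.75,1,1.25,1.5,1.75,2.0):
    robot.move_straight(cage(th),vel=.2); s=robot.sense(); print(th,s["t"],np.round(s["wrist_force"],1))
    if np.linalg.norm(s["wrist_force"])>30: break
    if th==.75:
        y=yellow_up(robot);print(y)
        if y[2][1]<.15: break
print(yellow_up(robot))
E
```

```text
tip -29.529220187282583 0.4162023614850807
False
[0.52744013 0.04524938 0.06714008] [0.52681043 0.04623933 0.067     ]
0.25 20.0 [ 0.4 -1.1 -1.6]
0.5 20.4333 [ 0.6  0.3 -2.3]
0.75 20.8667 [ 0.3 -0.9 -2.2]
[[0.089, 0.098], [0.12, 0.189], [0.218, 0.216]]
1 21.35 [-0.2 -1.8 -1.4]
1.25 21.7833 [-1.2 -1.5 -0.8]
1.5 22.2167 [ 0.5  0.  -0.1]
1.75 22.65 [ 0.4 -0.1  0.1]
2.0 23.0833 [-0.3  0.  -0.3]
[[0.227, 0.107], [0.283, 0.206], [0.312, 0.252]]
```

```bash

cat >> h.py <<'E'
DN=[0,0,-1]; AP=att(DN,[1,0,0])
E
python3 - <<'E'
from h import *
from plant import robot
robot.grip(.45)
robot.move_straight(cage(2.0,-.05),vel=.25)
robot.goto(tcp(pin(0),DN,.041)+[0,0,.17],AP)
f=robot.grab_frame("wrist"); np.savez("w4.npz",**f); cv2.imwrite("pics/w4.png",f["image"][:,:,::-1]); print(yellow_up(robot),robot.sense()["t"])
def proj(X): c=f["R"]@X+f["t"]; return np.round(c[:2]/c[2]*f["fx"]+[f["cx"],f["cy"]],1)
print("pin mid,end",proj(W(-57,48,70)),proj(W(-57,31,70)),"pivot",proj(W(78,68,70)))
print("bed corners",[proj(W(x,y,30)).tolist() for x in(-100,100) for y in(-88,100)])
P=pts(f);C=(P-np.r_[O,0])@RC*1000; np.save("C4.npy",C)
hsv=cv2.cvtColor(f["image"],cv2.COLOR_RGB2HSV)
ok=f["range_z"]>0
inb=ok&(abs(C[...,0])<98)&(C[...,1]>-86)&(C[...,1]<98)
m=inb&(cv2.inRange(hsv,(4,130,90),(18,255,255))>0)&(abs(C[...,2]-60)<8)
print("die orange",m.sum(),rect(C[m]/1000),C[m][:,2].mean())
r=(((hsv[...,0]<4)|(hsv[...,0]>172))&(hsv[...,1]>120)&(hsv[...,2]>60))&inb&(C[...,2]>55)
print("red",r.sum(),rect(C[r]/1000)); k=r&(C[...,1]<58); print("pin",k.sum(),np.round(np.percentile(C[k],[5,50,95],axis=0),1).tolist())
E
```

```text
[[0.228, 0.109], [0.302, 0.222], [0.322, 0.248]] 25.1667
pin mid,end [321.3 185.6] [321.2 200.7] pivot [450.5 167.3]
bed corners [[289.1, 274.6], [283.6, 132.2], [437.1, 274.9], [458.8, 132.4]]
die orange 309 ((1.4382877349853516, -17.64670181274414), (44.09864807128906, 60.949153900146484), 6.889775276184082) 61.78307543553798
red 1455 ((-0.845001220703125, 53.482391357421875), (135.43031311035156, 40.29755401611328), 0.6448483467102051)
pin 187 [[-63.7, 35.1, 71.0], [-59.4, 45.4, 73.6], [-56.2, 56.4, 75.8]]
```

View pics/w4.png

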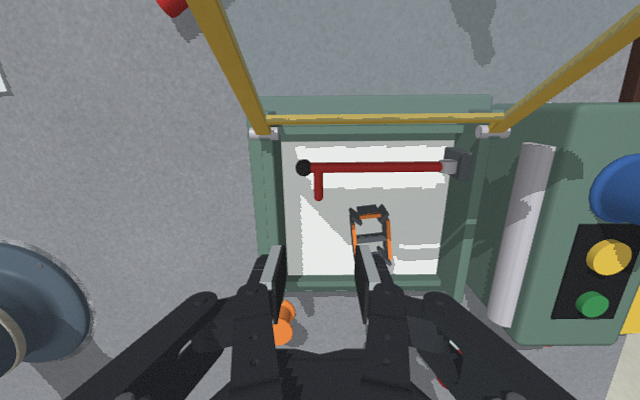

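```bash
sed -i 's/^O=.*/O=np.array([.5308,.1262]); YAW=np.radians(-4.07)/;' h.py
python3 - <<'E'
from h import *
from plant import robot
robot.grip(.42)
g=lambda a:tcp(pin(a,45),DN,.041)
robot.move_straight(g(0)+[0,0,.03],vel=.25)
print(robot.move_straight(g(0),vel=.1,contact_N=10),robot.sense()["wrist_force"])
robot.grip(.28); s=robot.sense(); print(s["opening"],s["wrist_force"])
for a in(.25,.5,.75,1.0,1.25,1.5,1.7):
    robot.move_straight(g(a),vel=.15); s=robot.sense(); print(a,s["t"],np.round(s["wrist_force"],1))
    if np.linalg.norm(s["wrist_force"])>25: break
robot.grip(.45)
robot.move_straight(g(1.7)+[0,0,.10],vel=.2)
f=robot.grab_frame("top"); P=pts(f); C=(P-np.r_[O,0])@RC*1000; hsv=cv2.cvtColor(f["image"],cv2.COLOR_RGB2HSV)
r=(((hsv[...,0]<5)|(hsv[...,0]>172))&(hsv[...,1]>120)&(hsv[...,2]>60)); r&=(abs(C[...,0])<140)&(abs(C[...,1])<100); print("top red",r.sum(),np.round(np.percentile(C[r],[5,50,95],axis=0)).tolist() if r.sum() else "")
f=robot.grab_frame("scene"); np.savez("s5.npz",**f); P=pts(f); C=(P-np.r_[O,0])@RC*1000; hsv=cv2.cvtColor(f["image"],cv2.COLOR_RGB2HSV)
r=(((hsv[...,0]<5)|(hsv[...,0]>172))&(hsv[...,1]>120)&(hsv[...,2]>60)); r&=(abs(C[...,0])<140)&(C[...,1]>20)&(C[...,1]<100); print("scene red",r.sum(),np.round(np.percentile(C[r],[5,50,95],axis=0)).tolist() if r.sum() else "")
E
```

```text
False [0.27014934 0.09021514 0.17675711]
0.28340303522512833 [-0.20863675 -0.02237577  0.2570365 ]
0.25 27.1917 [-0.1 -0.  -0.3]
0.5 27.5667 [-0.1  0.1  0.3]
0.75 27.9417 [0.2 1.  0.1]
1.0 28.3167 [ 0.9 -0.6 -0.8]
1.25 28.6917 [-0.1  0.7 -0.2]
1.5 29.0667 [-0.1 -0.4 -0. ]
1.7 29.4 [-0.1  0.2  0.8]
top red 45 [[-59.0, 36.0, 67.0], [-41.0, 64.0, 75.0], [-1.0, 67.0, 80.0]]
scene red 95 [[-65.0, 43.0, 66.0], [-9.0, 62.0, 73.0], [59.0, 70.0, 77.0]]
```

Of course: with the tool vertical nothing supports the pin from below, so it has to be pinched lightly.

```bash
cat >> h.py <<'E'
def red(robot,n):
    f=robot.grab_frame(n); C=(pts(f)-np.r_[O,0])@RC*1000; hsv=cv2.cvtColor(f["image"],cv2.COLOR_RGB2HSV)
    r=(((hsv[...,0]<5)|(hsv[...,0]>172))&(hsv[...,1]>120)&(hsv[...,2]>60)); r&=(abs(C[...,0])<140)&(C[...,1]>20)&(C[...,1]<100)
    return r.sum(),np.round(np.percentile(C[r],[5,50,95],axis=0)).tolist() if r.sum() else ""
E
python3 - <<'E'
from h import *
from plant import robot
g=lambda a:tcp(pin(a,45),DN,.042)
robot.goto(g(0)+[0,0,.05],AP)
robot.grip(.42)
print(robot.move_straight(g(0),vel=.15,contact_N=10),robot.sense()["wrist_force"])
robot.grip(0,20); s=robot.sense(); print(s["opening"],s["gripper_force"],s["wrist_force"])
if s["opening"]>.05:
  for a in(.2,.4,.6,.8,1.0,1.2,1.4,1.55,1.68):
    robot.move_straight(g(a),vel=.15); s=robot.sense(); print(a,s["t"],np.round(s["wrist_force"],1),round(s["opening"],3))
    if np.linalg.norm(s["wrist_force"])>25 or s["opening"]<.05: break
print(red(robot,"scene"))
E
```

```text
False [-0.06333701 -0.39095025  0.62899961]
0.10946726984240877 20.622096955776215 [-5.28953039  0.02282939  6.10467376]
0.2 32.7667 [-4.9  2.1 -0.1] 0.105
0.4 33.1 [-5.7  2.1  2.2] 0.106
0.6 33.4333 [-9.1  1.3  5.4] 0.107
0.8 33.7667 [-12.7   0.   12.6] 0.106
1.0 34.1 [-10.4  -0.5  15. ] 0.103
1.2 34.4333 [-3.6  0.4 11.2] 0.108
1.4 34.7667 [-1.9  1.9 10. ] 0.107
1.55 35.05 [0.4 2.4 8. ] 0.107
1.68 35.3167 [0.7 3.  5.6] 0.101
(np.int64(51), [[77.0, 34.0, 86.0], [86.0, 62.0, 138.0], [96.0, 66.0, 206.0]])
```

```bash
cat >> h.py <<'E'
def cdn(th): return tcp(bar(th),DN,.046)
E
python3 - <<'E'
from h import *
from plant import robot
robot.grip(.42)
s=robot.sense()
robot.move_straight(s["tcp_pos"]+[0,0,.13],vel=.25)
print(red(robot,"scene"))
q0=np.array(robot.sense()["joint_pos"])
up=np.array([0,0,.09])
best=None
for sg in(1,-1):
    A=att(DN,[0,sg,0]); qs=[robot.inverse_kinematics(p,A) for p in(cdn(2.1)+up,cdn(2.1),cdn(1.38))]
    print(sg,[None if q is None else np.round(q,2).tolist() for q in qs])
    if all(q is not None for q in qs):
        c=abs(qs[0]-q0).max()
        if best is None or c<best[0]: best=(c,A)
A=best[1]
robot.goto(cdn(2.1)+up,A)
f=robot.grab_frame("wrist"); cv2.imwrite("pics/w6.png",f["image"][:,:,::-1])
def proj(X): c=f["R"]@X+f["t"]; return np.round(c[:2]/c[2]*f["fx"]+[f["cx"],f["cy"]],1)
print("bar pred",proj(bar(2.1)),robot.sense()["t"])
E
```

```text
(np.int64(68), [[78.0, 35.0, 89.0], [90.0, 61.0, 159.0], [102.0, 67.0, 208.0]])
1 [[0.09, 0.59, -1.16, 1.4, 0.53, 1.5, 0.45], [0.08, 0.64, -1.13, 1.53, 0.59, 1.35, 0.4], [0.44, 0.49, -1.19, 1.68, 0.47, 1.3, 0.66]]
-1 [[-0.27, 0.39, -0.52, 1.42, 0.19, 1.38, -2.43], [-0.28, 0.44, -0.49, 1.55, 0.22, 1.21, -2.45], [0.0, 0.29, -0.52, 1.7, 0.15, 1.19, -2.2]]
bar pred [319.4 214.9] 37.55
```

View pics/w6.png

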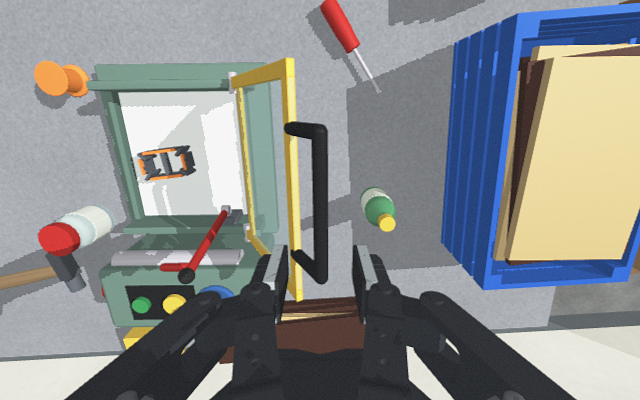

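```bash

python3 - <<'E'
from h import *
from plant import robot
print(robot.move_straight(cdn(2.1),vel=.18,contact_N=12),robot.sense()["wrist_force"])
robot.grip(.28)
for th in(1.9,1.7,1.55,1.45,1.37):
    robot.move_straight(cdn(th),vel=.13 if th>1.5 else .08); s=robot.sense(); print(th,s["t"],np.round(s["wrist_force"],1))
    if np.linalg.norm(s["wrist_force"])>25: break
robot.move_straight(cdn(1.35),vel=.06,contact_N=5); print(np.round(robot.sense()["wrist_force"],1))
robot.grip(.4); 
p=robot.sense()["tcp_pos"]; robot.move_straight(p+[0,0,.11],vel=.2)
print(yellow_up(robot),red(robot,"scene"),robot.sense()["t"])
E
```

```text
False [ 0.21260492 -0.93655924  1.51491751]
1.9 38.9667 [ 1.4  0.1 -0.2]
1.7 39.4583 [ 0.6 -0.   0.1]
1.55 39.8667 [ 0.4  0.1 -0.4]
1.45 40.3 [ 0.2  0.1 -0.1]
1.37 40.675 [-0.9 -0.  -0.1]
[ 0.7  0.6 -0.3]
[[0.185, 0.015], [0.194, 0.267], [0.237, 0.283]] (np.int64(79), [[-81.0, 34.0, 89.0], [89.0, 62.0, 153.0], [102.0, 90.0, 208.0]]) 41.9917
```

```bash
cat >> h.py <<'E'
T2=np.radians(15); DZ=np.array([0,np.sin(T2),-np.cos(T2)])
def adie(psi): return att(DZ,[-np.cos(psi),-np.sin(psi)*1,0] if 0 else -np.linalg.qr(np.c_[DZ,[np.cos(psi),np.sin(psi),0]])[0][:,1]*np.sign(np.linalg.qr(np.c_[DZ,[np.cos(psi),np.sin(psi),0]])[0][0,1]))
E
python3 - <<'E'
from h import *
from plant import robot
p=robot.sense()["tcp_pos"]; robot.move_straight(p+RC@[0,-.16,.0],vel=.3)
robot.grip(.9)
robot.goto(tcp(W(3,-22,46),DZ,.036-.14),adie(0))
f=robot.grab_frame("wrist"); np.savez("w7.npz",**f); cv2.imwrite("pics/w7.png",f["image"][:,:,::-1]); print(tips(robot),robot.sense()["t"])
C=(pts(f)-np.r_[O,0])@RC*1000; hsv=cv2.cvtColor(f["image"],cv2.COLOR_RGB2HSV)
m=(abs(C[...,0])<98)&(C[...,1]>-86)&(C[...,1]<60)&(cv2.inRange(hsv,(4,130,90),(18,255,255))>0)&(abs(C[...,2]-61)<9)
print("die",m.sum(),rect(C[m]/1000),np.percentile(C[m],[1,50,99],axis=0).round(1).tolist())
f=robot.grab_frame("top"); np.savez("t7.npz",**f); hsv=cv2.cvtColor(f["image"],cv2.COLOR_RGB2HSV)
b=cv2.inRange(hsv,(100,120,80),(125,255,255))>0; b[:155]=0;b[192:]=0;b[:,:380]=0;b[:,425:]=0; v,u=np.nonzero(b); print("tray",b.sum(),rect(onplane(f,np.c_[u,v],.012)))
E
```

```text
86.29538307208308 44.475
die 720 ((4.000341415405273, -23.1103515625), (43.06344985961914, 71.02029418945312), 7.019713878631592) [[-19.2, -58.9, 54.8], [5.8, -28.0, 61.8], [27.5, 11.2, 63.5]]
tray 872 ((601.49072265625, -353.740966796875), (122.85831451416016, 100.30695343017578), 88.64010620117188)
```

View pics/w7.png

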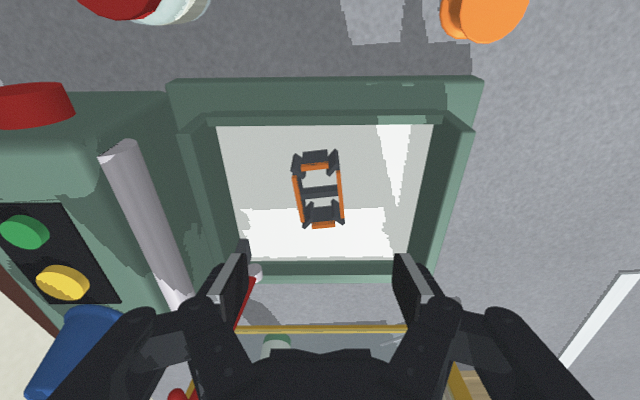

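```bash

python3 - <<'E'
from h import *
from plant import robot
A=adie(np.radians(7)); G=tcp(W(4,-21,40),DZ,.032); DW=W(4,-23.1,30)
D=RC@DZ; PL=G+np.array([.6015,-.3537,.004])-DW
print([None if (q:=robot.inverse_kinematics(p,A)) is None else np.round(q,2).tolist() for p in(G,PL)])
robot.grip(.76)
robot.move_straight(G-.06*D,vel=.25,attitude=A)
print(robot.move_straight(G,vel=.12,contact_N=10),np.round(robot.sense()["wrist_force"],1))
robot.grip(0,45); s=robot.sense(); print(s["opening"],s["gripper_force"],np.round(s["wrist_force"],1))
if s["opening"]>.4:
    robot.move_straight(G-.05*D,vel=.15); print(robot.sense()["opening"],np.round(robot.sense()["wrist_force"],1))
    robot.move_straight(G-.14*D,vel=.25)
    f=robot.grab_frame("scene"); cv2.imwrite("pics/s8.png",cv2.resize(f["image"][90:290,230:490,::-1],None,fx=3,fy=3))
print(robot.sense()["opening"],robot.sense()["t"],yellow_up(robot))
E
```

```text
[[0.68, 0.86, -1.15, 2.01, 0.8, 0.76, 2.32], [0.04, 1.0, 0.91, 1.58, -1.01, 1.26, -1.83]]
False [-0.2  0.6  0. ]
0.5091881246209325 46.10114872455597 [-0.7 -1.2  6.4]
0.5077717174901072 [-0.6 -0.4 -2.2]
0.5122420295570129 47.2833 [[0.187, 0.03], [0.199, 0.264], [0.237, 0.273]]
```

```bash

cat > pl.py <<'E'
from h import *
from plant import robot
A0=adie(np.radians(7)); G=tcp(W(4,-21,40),DZ,.032); DW=W(4,-23.1,30); Rz0=Ro.from_euler('xyz',A0)
def place(phi):
    R=Ro.from_euler('z',np.radians(phi-4.3)); return np.array([.6015,-.3537,.004])+R.apply(G-DW),(R*Rz0).as_euler('xyz')
E
python3 - <<'E'
from pl import *
q0=np.array(robot.sense()["joint_pos"]); best=None
for phi in(0,90,-90,180):
    p,A=place(phi); qs=[robot.inverse_kinematics(p+[0,0,h],A) for h in(0,.14)]
    print(phi,[None if q is None else np.round(q,2).tolist() for q in qs])
    if all(q is not None for q in qs) and (best is None or abs(qs[1]-q0).max()<best[0]): best=(abs(qs[1]-q0).max(),phi)
phi=best[1]; print("phi",phi,np.round(q0,2)); p,A=place(phi)
s=robot.sense(); robot.move_straight([s["tcp_pos"][0]+.0,s["tcp_pos"][1]-.08,.28],vel=.3)
robot.goto(p+[0,0,.14],A); print(robot.sense()["opening"],robot.sense()["t"])
robot.move_straight(p+[0,0,.02],vel=.2)
print(robot.move_straight(p+[0,0,-.003],vel=.04,contact_N=5),robot.sense()["tcp_pos"]-p,np.round(robot.sense()["wrist_force"],1),robot.sense()["t"])
f=robot.grab_frame("scene"); cv2.imwrite("pics/s9.png",cv2.resize(f["image"][90:330,230:490,::-1],None,fx=2.5,fy=2.5))
E
```

```text
0 [[0.04, 1.0, 0.91, 1.59, -1.02, 1.25, -1.89], [-0.04, 0.9, 1.11, 1.52, -0.97, 1.47, -1.95]]
90 [[-0.13, 1.15, 1.1, 1.48, -0.84, 1.33, -0.52], [-0.12, 0.96, 1.1, 1.41, -0.66, 1.47, -0.6]]
-90 [[0.9, 0.75, -0.56, 1.79, 0.6, 0.5, 1.56], [1.05, 0.61, -0.78, 1.71, 0.51, 0.76, 1.63]]
180 [[0.01, 0.78, 0.53, 1.73, -0.18, 0.64, 0.51], [-0.11, 0.65, 0.72, 1.66, -0.21, 0.88, 0.58]]
phi -90 [ 0.87  0.71 -1.34  1.92  0.55  0.98  2.53]Traceback (most recent call last):
  File "<stdin>", line 8, in <module>
plant.IKError: the arm cannot follow that straight line within its joint ranges
```

```bash

python3 - <<'E'
from pl import *
s=robot.sense(); p,A=place(-90); _,A1=place(-45)
robot.goto(s["tcp_pos"]+[.0,-.12,.06],A1); print(robot.sense()["opening"])
robot.goto(p+[0,0,.16],A); print(robot.sense()["opening"],robot.sense()["t"])
robot.move_straight(p+[0,0,.02],vel=.2)
print(robot.move_straight(p+[0,0,-.003],vel=.04,contact_N=5),robot.sense()["tcp_pos"]-p,np.round(robot.sense()["wrist_force"],1),robot.sense()["t"])
f=robot.grab_frame("scene"); cv2.imwrite("pics/s9.png",cv2.resize(f["image"][90:330,230:490,::-1],None,fx=2.5,fy=2.5))
E
```

```text
0.5051149421728942
0.5101974685746955 49.1333
True [ 8.63954368e-05 -2.15634002e-04  1.27587659e-03] [-2.2  1.   6.4] 50.475
```

View pics/s9.png

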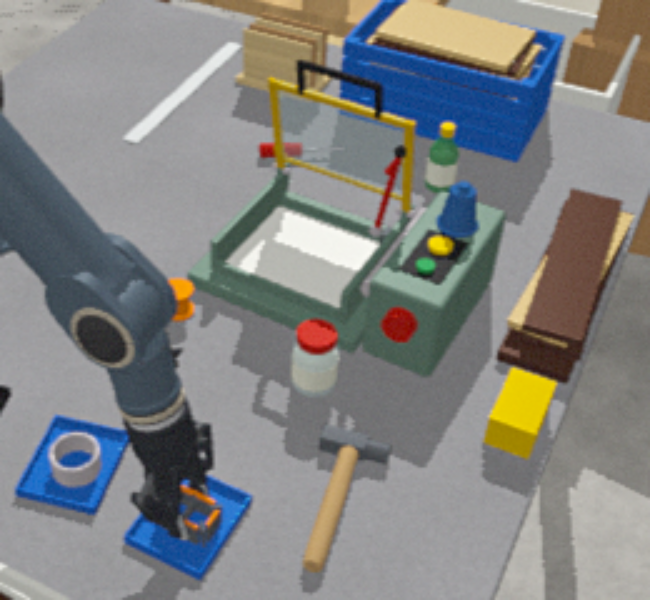

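The die (198,508) is touching down in the empty tray and the guard is propped on the stay. I'll release it, back off and check.

```bash

python3 - <<'E'
from pl import *
s=robot.sense(); R=Ro.from_euler('xyz',s["tcp_rot"]).as_matrix()
robot.grip(.68); p=robot.sense()["tcp_pos"]
robot.move_straight(p-.12*R[:,2],vel=.15)
robot.goto([.40,-.50,.30],place(-90)[1])
f=robot.grab_frame("top"); P=pts(f); hsv=cv2.cvtColor(f["image"],cv2.COLOR_RGB2HSV)
m=(cv2.inRange(hsv,(4,110,80),(18,255,255))>0); m[:150]=0;m[198:]=0;m[:,:370]=0;m[:,435:]=0
v,u=np.nonzero(m); print("die",m.sum(),rect(onplane(f,np.c_[u,v],.036)),np.percentile(P[m][:,2],[5,50,95]).round(3))
print(yellow_up(robot),red(robot,"scene"),robot.sense()["t"])
E
```

```text
die 53 ((601.58642578125, -355.7492370605469), (41.58647918701172, 68.74687957763672), 87.84295654296875) [0.001 0.036 0.045]
[[0.186, 0.022], [0.198, 0.267], [0.237, 0.293]] (np.int64(78), [[-81.0, 35.0, 89.0], [87.0, 62.0, 153.0], [102.0, 89.0, 209.0]]) 53.0917
```

```bash
python3 -c "
from plant import robot
print(robot.close_job())"
```

```text
the job is handed in; nothing more can be done
None
```

The die now lies flat and centred in the empty blue tray and the guard rests on the raised stay. I handed the job in at about 53 s of the 72 s. Two early tries at lifting the guard and one at raising the stay missed their grip and were repeated.

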